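Close the flattening press over a lacquer sample

ROBOT

A 7-joint arm with a two-finger parallel gripper is mounted at the origin on a cart in front of the work surface, level with it; the furniture and walls round the work are solid. World frame = base frame: x ahead of the robot, y to its left, z up, the work surface at z = 0. Lengths are in m, angles in rad, forces in N, time in s.
With the tool pointing down it reaches from about 0.35 to 0.9 m from the base axis. Payload 8.1 kg.
Tool frame: the origin (TCP) lies on the centre line of the jaws, within the pads' length; the fingertips stand 19 mm ahead of it and the grasp point (between the pads) is the TCP (arm.tip_reach is the distance from the TCP to the fingertips, in m); z points along the fingers, y is the line along which they close (so a half turn about z gives the same grasp; the last joint's range is limited). The gripper opens to 92 mm and grips with 3 to 60 N. Pads are 19 mm wide; open, the fingers measure 130 mm over their backs; the gripper's body (75 mm by 190 mm) begins 47 mm behind the grasp point.
Start: joints at [1.066, 0.434, 0.025, 1.573, -0.012, 1.134, -0.075], TCP at [0.244, -0.575, 0.246] pointing down, gripper open.
Joint ranges: [-2.62, 2.62], [-0.44, 2.09], [-1.27, 1.32], [0.08, 2.57], [-1.32, 4.46], [0.12, 2], [-2.74, 2.74]. Speed limits (rad/s): [2.22, 2.22, 3.01, 3.01, 3.14, 3.14, 3.14].

INTERFACE

Orientations are given as a rotation vector (axis times angle).
In Python, from cell import arm gives the robot as it stands.
- The arm moves only by the tool arm_command, never from a script. Its argument "targets" is a list that holds one entry, the list of rows, each a list of 6 numbers: the shift along the tool's x, y, z in m, then the turn, a rotation vector about the tool's x, y, z in rad. A call has 1 to 10 rows; each row shifts and turns the commanded pose from where the row before left it, along the tool's axes as they then stand; what a row does not reach is not made up. A row lasts 1/8 s, in which the tool goes at most 62.5 mm and 10.7 degrees, less where a joint would pass 70% of its speed; a pose out of reach is approached as far as the arm can. A call with a gripper value outside its range is refused whole. "jaw" is the finger opening in m, from 0 to 0.0918, set as the call begins (left out, the last holds). The fingers move at their own pace and stop on an object; "newtons" is the grip in N (left out, the last holds). Time passes only in rows, so rows that do not move let the fingers close. It gives the time, the measured TCP pose, the force, the opening and the grip force at its end, in the units of the state.
- arm.observe(): the state, without advancing time (a new reading comes with each control period).
- arm.get_image(name): name is "scene" or "top"; returns a dict with "pixels" (400x640x3 uint8, red, green, blue), "z_map" (400x640 float32, m along the optical axis (not along the pixel's ray), 0 where there is no reading), "fx", "fy", "cx", "cy" (pixels), "xyz" and "rotation" of the camera in the world. Camera axes: x right, y down, z forward; pixel columns grow to the right and rows downward; lengths in m; the calibration is good to about 2 mm. A picture is of the moment at which its call begins.
- arm.sign_off(): hands the job in; it is judged then, once.
The state is a dict: "clock": time; "joints": joint angles; "dq": joint speeds; "joint_efforts": joint torques, N m; "position": TCP position; "ee_rot": TCP orientation; "force": force on the tool from outside, world axes, zero at the start; "ft_torque": the same for the moment, N m; "width": opening from 0.0 (shut) to 1.0 (fully open); "gripper_force": force on a finger pad.
Only numpy, scipy, OpenCV 4.12 (cv2) and the standard library are available. Lean on these libraries where they do the work, as an engineer would, in place of code of your own. Each camera call takes 0.05 s, during which the arm holds its last target. There are 200 camera calls.

TASK

A brown sample tile lies on the base of the small flattening press. Take the long plywood top plate, the one whose two holes match the press's two guide pins, and, keeping it level, lower it gently (do not drop it) over both pins until it rests flat on the tile, then let go. Leave the shorter plate where it lies.

Things in the scene. Friction and masses are not known exactly. Their poses are not given: they have to be found in the camera images.
- press_base: Base of the press: a wooden board 210 x 110 x 22 mm lying flat, screwed to the bench (does not move). Origin: centre of its underside; x along its length, z up. Two upright steel guide pins stand on it at x = +75 and -75 mm, y = 0: 12 mm in diameter, 50 mm high above the board's top (tips 72 mm above the origin), the upper 16 mm tapered to a 4 mm tip.
- tile: Plain brown lacquer sample tile, 95 x 60 x 8 mm, lying loose on the middle of the base between the pins, its length along the base's. Origin: centre of its underside.
- long_plate: The press's top plate: plywood 200 x 100 x 14 mm, 0.3 to 0.5 kg, lying flat on the bench. Origin: centre of its underside; x along its length, z up. Two through holes of 26 mm diameter at x = +75 and -75 mm, y = 0. On its middle stands a dark wooden grip block, 70 mm long (along x), 24 mm wide (along y), 45 mm high (top 59 mm above the origin). Either way round fits. Seated on the tile its origin is about 30 mm above that of press_base.
- short_plate: Top plate of another, smaller press, which does not fit: plywood 160 x 100 x 14 mm with the same grip block, its 26 mm holes at x = +55 and -55 mm. Origin: centre of its underside; x along its length. It lies flat on the bench; the two plates may lie on either side of the press.
Mind the look-alikes: they are no part of the job. What is shaped like the tile but red is not meant.

How it is judged:
By the outcome, as a careful person would: the job done as asked, in the order asked, and still so for the second after the job is handed in, with the robot touching nothing.
It also fails if it takes over 42 s, if anything falls off the work surface, if the arm or the gripper's body presses on something with over 40 N, if the wrist force passes 120 N, or if a joint passes its speed limit or range.

## Working session

There is one attempt and no reset: what is moved stays moved. The work goes in short steps, Python scripts to look and compute and a tool call to move; the robot and the scene stay as the last step left them, time stands still between calls to the robot, and variables do not carry over. Pictures are saved under pics/ and viewed, at most 10 in all, crops included, and the job is handed in when it is done.

Besides the shell and the picture viewer there is one more tool, called after "Request:" as a command line: name --argument value ..., lists and objects as JSON in quotes. arm_command: Moves the arm, as the interface text tells. Its arguments: {"type":"object","properties":{"targets":{"type":"array","items":{"type":"array","items":{"type":"array","items":{"type":"number"}}}},"jaw":{"type":"number"},"newtons":{"type":"number"}},"required":["targets"]}

```bash
mkdir -p pics
cat > h.py <<'E'
import numpy as np, cv2
from cell import arm
def grab(n,save=None):
    d=arm.get_image(n)
    np.savez('%s.npz'%n,**{k:np.array(v) for k,v in d.items()})
    if save: cv2.imwrite('pics/'+save,d['pixels'][:,:,::-1])
    return d
def cloud(d):
    R=np.array(d['rotation']); 
    if R.shape!=(3,3): R=cv2.Rodrigues(R.astype(float))[0]
    z=d['z_map'].astype(float); v,u=np.mgrid[:z.shape[0],:z.shape[1]]
    p=np.stack([(u-d['cx'])/d['fx']*z,(v-d['cy'])/d['fy']*z,z],-1)
    return p@R.T+np.array(d['xyz'])
E
python3 - <<'E'
from h import *
a=grab('top','top0.png');grab('scene','scene0.png')
print(a['xyz'],a['rotation'],a['fx'],arm.observe())
E
```

```text
[ 0.31705568 -0.08072532  1.4561384 ] [-2.14608884  2.11952168 -0.14062037] 468.5895602632489 {'clock': 0.1, 'joints': array([ 1.06641633,  0.43516376,  0.02496767,  1.57397559, -0.0116147 ,
        1.13400466, -0.07513442]), 'dq': array([-9.92865459e-04, -3.04390892e-03, -9.54533964e-04, -2.55796781e-03,
        3.32489802e-05,  1.02680715e-03, -2.20298978e-04]), 'joint_efforts': array([ 1.80678526e-03, -6.69127393e+01,  9.87215526e-01, -3.15150511e+01,
       -6.06112950e-02,  3.73171270e-02,  5.93335540e-05]), 'position': array([ 0.2442085 , -0.57485889,  0.24502867]), 'ee_rot': array([-3.07712199e+00, -6.26447971e-01,  6.12466660e-04]), 'force': array([ 0.29056778,  0.108398  , -1.21790228]), 'ft_torque': array([-0.04670079, -0.03670357,  0.00868943]), 'gripper_force': 0.0, 'width': 0.9947404649428817}
```

View pics/top0.png

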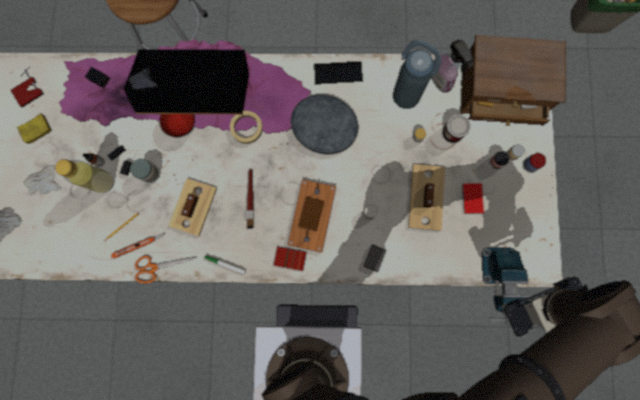

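View pics/scene0.png

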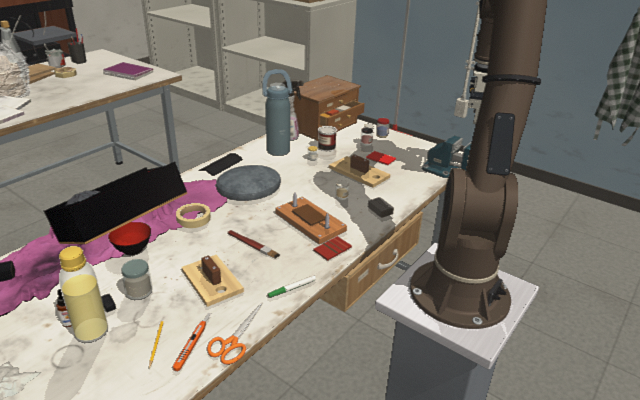

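The top view shows two plywood plates, a left one at (192,207) and a right one at (427,197). The press with the brown tile is at (313,215), and red look-alike tiles are at (473,198) and (290,258). The right plate looks longer, so I'll measure both and check in a crop.

Run:
```python
from h import *
d=dict(np.load('top.npz')); P=cloud(d)
def rect(box,lo,hi,name):
    u0,v0,u1,v1=box; q=P[v0:v1,u0:u1].reshape(-1,3); q=q[(q[:,2]>lo)&(q[:,2]<hi)]
    # keep largest by rect
    r=cv2.minAreaRect((q[:,:2]*1000).astype(np.float32)); b=cv2.boxPoints(r)
    e=b[1]-b[0]; f=b[2]-b[1]; L=e if np.hypot(*e)>np.hypot(*f) else f
    print(name,len(q),'c',np.round(r[0],1),'size',np.round(r[1],1),'ang',round(np.degrees(np.arctan2(L[1],L[0])),1),'z',np.round(np.median(q[:,2]),4))
for n,b in dict(left=(160,170,222,243),right=(400,158,450,237)).items():
    rect(b,.007,.025,n+' plate'); rect(b,.045,.075,n+' grip')
b=(282,170,345,256); rect(b,.012,.08,'base');rect(b,.026,.036,'tile')
rect((282,170,345,213),.045,.09,'pinA');rect((282,213,345,256),.045,.09,'pinB')
im=d['pixels'][:,:,::-1]
c=np.hstack([cv2.resize(im[150:250,x:x+80],None,fx=3.3,fy=3.3,interpolation=2) for x in (152,275,387)])
cv2.imwrite('pics/crop.png',c)
# items near by: heights in region between
z=P[150:250,260:520,2]; print(np.round(cv2.resize(z,(26,10),interpolation=cv2.INTER_AREA)*1000).astype(int))
```

```text
left plate 1300 c [521.8 374.4] size [218.5 192.1] ang 4.9 z 0.0136
left grip 203 c [510.9 368.3] size [25.7 70. ] ang -15.8 z 0.0579
right plate 1759 c [ 553.6 -361.4] size [139.4 242.4] ang -3.2 z 0.0139
right grip 193 c [ 550.7 -361.7] size [24.7 70.7] ang -4.5 z 0.0583
base 2421 c [473.4   2.4] size [119.5 242.7] ang -11.4 z 0.0232
tile 720 c [486.9  -5.2] size [107.  207.3] ang -10.8 z 0.0294
pinA 11 c [560.5 -19.9] size [10.2  7.5] ang 58.0 z 0.0624
pinB 11 c [412.8   8.5] size [8.2 8.9] ang -89.4 z 0.0641
[[ 0 14  0  0  0  5 12  9  1  0 15  0 15 14  0  0  1  0 14  1 15  0  0 34
  48 71]
 [ 0  0 15  0 15 15 29 14  0 44 15 15  0 14  0 21 36  5  2  0  0  0 31 64
  30  1]
 [15 14  0  0  0 14 14  0 15 15 13  0  0 14 14 26 24 13 35 15  0  0  0  0
   0  0]
 [14 14 15  1 20 19 13  6 29 29  0  0 15 15  0 12 28 25  5 -1 19 20 16  0
   0  0]
 [ 0 14 14  4 23 40 23 39 -1  0 15  0  0  0 14 13 67 31  5 15  6  9 32 43
   0 15]
 [ 0  0  1 38 28 45 24  5 29  0 13 45  0  0  0 14 76 37 19  0 20  9 17  0
  15 -1]
 [29  0  0 14 29 30 23  0 14  0 27 28  0 15 16 29 12 14  3 15  2  3  1  1
   0  0]
 [-1  0  0 34 29 29 18  0  0  0  0 15 15 15  2 25 22 14  3  1  0 -1  0  0
   0  0]
 [ 0 15 17 36 26 22 13 15  0 14 15 15  0  0  0 15 15  0  0 14 58  0  0  0
   0 14]
 [-1  1 19 16 21 22  8  0  0  0  0 11  3 15 14 15  0 14  0 30 14 15  3  4
   4 16]]
```

View pics/crop.png

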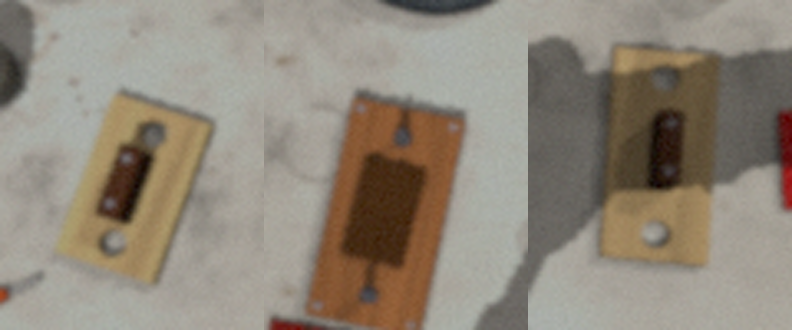

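The left crop panel is the plate at (192,207), with its holes close to the grip, so it is the short one. The right panel is the plate at (427,197), with holes at about (428.5,173.5) and (425.5,220.5), roughly 150 mm apart and about 200 mm long overall. That makes the right plate the long plate. The brown tile on the press is the one meant; the red ones are look-alikes. Next I'll refine the poses using ray/plane intersection.

```bash
cat >> h.py <<'E'
def ray(d,uv,z):
    uv=np.atleast_2d(uv).astype(float); R=np.array(d['rotation']); R=R if R.shape==(3,3) else cv2.Rodrigues(R.astype(float))[0]
    p=np.c_[(uv[:,0]-d['cx'])/d['fx'],(uv[:,1]-d['cy'])/d['fy'],np.ones(len(uv))]@R.T
    o=np.array(d['xyz']); return (o+p*((z-o[2])/p[:,2])[:,None])[:,:2]
def seg(d,box,fn,z,name):
    u0,v0,u1,v1=box; s=4
    im=cv2.resize(d['pixels'][v0:v1,u0:u1],None,fx=s,fy=s,interpolation=cv2.INTER_CUBIC)
    m=fn(cv2.cvtColor(im,cv2.COLOR_RGB2HSV).astype(int)).astype(np.uint8)
    m=cv2.morphologyEx(m,cv2.MORPH_OPEN,np.ones((5,5)))
    n,l,st,_=cv2.connectedComponentsWithStats(m); k=1+st[1:,4].argmax()
    v,u=np.nonzero(l==k); q=ray(d,np.c_[(u+.5)/s-.5+u0,(v+.5)/s-.5+v0],z)*1000
    r=cv2.minAreaRect(q.astype(np.float32)); b=cv2.boxPoints(r); e=b[1]-b[0]; f=b[2]-b[1]; L=e if np.hypot(*e)>np.hypot(*f) else f
    print(name,'c',np.round(r[0],1),'mean',np.round(q.mean(0),1),np.round(r[1],1),round(np.degrees(np.arctan2(L[1],L[0]))%180,2))
E
python3 - <<'E'
from h import *
d=dict(np.load('top.npz'))
seg(d,(395,155,455,240),lambda h:(h[...,1]>70),.014,'plate+grip')
seg(d,(410,175,445,215),lambda h:(h[...,2]<80),.059,'grip')
seg(d,(280,170,345,256),lambda h:(h[...,1]>90)&(h[...,0]>5)&(h[...,0]<30),.022,'base')
seg(d,(294,190,331,236),lambda h:(h[...,2]<105)&(h[...,1]>70),.030,'tile')
c=lambda x,y,u0,off:((x-off+.5)/3.3-.5+u0,(y+.5)/3.3-.5+150)
print('holes',ray(d,[c(665,78,387,528),c(655,233,387,528)],.014)*1000)
print('pins',ray(d,[c(403,137,275,264),c(369,295,275,264)],.035)*1000)
im=d['pixels'][165:260,275:355,::-1]; g=cv2.resize(im,None,fx=6,fy=6,interpolation=2)
cv2.imwrite('pics/press.png',g)
R=cv2.Rodrigues(arm.observe()['ee_rot'])[0]; print(R)
E
```

```text
plate+grip c [ 551.4 -361.4] mean [ 550.3 -361.8] [101.6 202.3] 175.26
grip c [ 549.9 -346.1] mean [ 545.7 -349.9] [58.4 75.9] 176.99
base c [488.2  -6.2] mean [486.7  -6.2] [107.7 209.2] 168.66
tile c [483.3  -2.1] mean [490.6  -3.9] [ 62.5 121.2] 165.41
holes [[ 624.46069966 -368.50164726]
 [ 476.68731982 -356.39424311]]
pins [[560.44983184 -21.750586  ]
 [412.86249147   7.02033264]]
[[ 9.20407140e-01  3.90960703e-01 -6.51761893e-04]
 [ 3.90961230e-01 -9.20406304e-01  1.24610211e-03]
 [-1.12708798e-04 -1.40173491e-03 -9.99999011e-01]]
```

View pics/press.png

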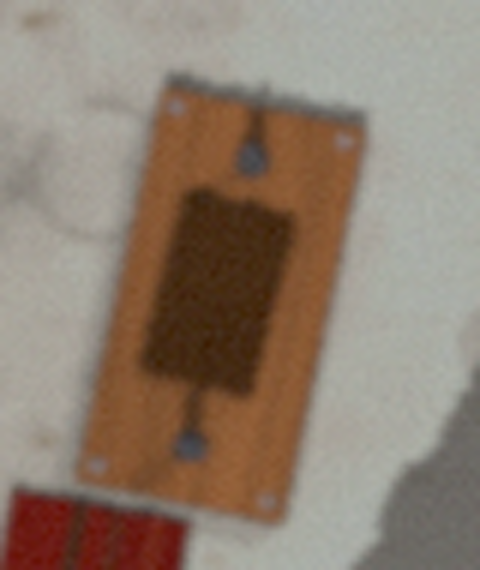

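Request:
arm_command --targets '[[[0.052,-0.011,0,0,0,0],[0.052,-0.011,0,0,0,0],[0.052,-0.011,0,0,0,0],[0.052,-0.011,0,0,0,0],[0.052,-0.011,0,0,0,0],[0.052,-0.011,0,0,0,0],[0.052,-0.011,0,0,0,0],[0,0,0,0,0,0.161],[0,0,0,0,0,0.161],[0,0,0,0,0,0.161]]]' --jaw 0.085

```text
clock: 1.35
position: [0.5492, -0.3618, 0.2451]
ee_rot: [-3.138, 0.135, 0.002]
force: [-0.3, -0.0, 0.4]
width: 0.926
gripper_force: 0.0
```

Request:
arm_command --targets '[[[0.001,0,0.04,0,0,0],[0,0,0.04,0,0,0],[0,0,0.04,0,0,0],[0,0,0.03,0,0,0],[0,0,0.02,0,0,0],[0,0,0.015,0,0,0],[0,0,0.01,0,0,0],[0,0,0.007,0,0,0],[0,0,0.003,0,0,0],[0,0,0,0,0,0]]]'

```text
clock: 2.6
position: [0.5505, -0.3622, 0.041]
ee_rot: [3.139, -0.128, 0.001]
force: [-1.0, 0.4, 1.3]
width: 0.924
gripper_force: 0.0
```

Request:
arm_command --targets '[[[0,0,0,0,0,0],[0,0,0,0,0,0],[0,0,0,0,0,0],[0,0,0,0,0,0],[0,0,0,0,0,0],[0,0,0,0,0,0],[0,0,0,0,0,0],[0,0,0,0,0,0]]]' --jaw 0.0 --newtons 35

```text
clock: 3.6
position: [0.5503, -0.3622, 0.0407]
ee_rot: [3.139, -0.128, 0.0]
force: [0.2, -0.5, -0.6]
width: 0.259
gripper_force: 35.0
```

Request:
arm_command --targets '[[[0,0,-0.01,0,0,0],[0,0,-0.015,0,0,0],[0,0,-0.02,0,0,0],[0,0,-0.025,0,0,0],[0,0,-0.03,0,0,0],[0,0,-0.03,0,0,0],[0,0,-0.02,0,0,0],[0,0,-0.01,0,0,0],[0,0,0,0,0,0],[0,0,0,0,0,0]]]'

```text
clock: 4.85
position: [0.5498, -0.3618, 0.1999]
ee_rot: [-3.138, 0.127, 0.002]
force: [0.3, 0.4, -3.3]
width: 0.259
gripper_force: 35.0
```

Request:
arm_command --targets '[[[-0.005,-0.019,0,0,0,0],[-0.01,-0.037,0,0,0,0],[-0.012,-0.047,0,0,0,0],[-0.012,-0.047,0,0,0,0],[-0.012,-0.047,0,0,0,0],[-0.012,-0.047,0,0,0,0],[-0.012,-0.047,0,0,0,0],[-0.01,-0.037,0,0,0,0.03],[-0.006,-0.021,0,0,0,0.05],[0,0,0,0,0,0.032]]]'

```text
clock: 6.1
position: [0.4874, -0.0039, 0.2004]
ee_rot: [-3.127, 0.298, 0.002]
force: [0.2, -0.4, -2.8]
width: 0.258
gripper_force: 35.0
```

Request:
arm_command --targets '[[[0,0,0.02,0,0,0],[0,0,0.02,0,0,0],[0,0,0.01,0,0,0],[0,0,0,0,0,0],[0,0,0,0,0,0]]]'

```text
clock: 6.72
position: [0.489, -0.0069, 0.1513]
ee_rot: [-3.127, 0.304, -0.001]
force: [0.7, -0.1, -2.6]
width: 0.26
gripper_force: 35.0
```

Run:
```python
from h import *
d=grab('top'); s=grab('scene')
R=cv2.Rodrigues(arm.observe()['ee_rot'])[0]; print(np.round(R,4),arm.observe()['position'])
a=cv2.resize(d['pixels'][165:265,270:370,::-1],(400,400),interpolation=2)
b=cv2.resize(s['pixels'][150:260,255:365,::-1],(400,400),interpolation=2)
cv2.imwrite('pics/over.png',np.hstack([a,b]))
z=arm.observe()['position'][2]-.0405+.014
seg(d,(280,165,350,260),lambda h:(h[...,1]>70)&(h[...,0]>8)&(h[...,0]<30),z,'plate')
```

```text
[[ 9.813e-01 -1.922e-01  1.200e-03]
 [-1.922e-01 -9.814e-01  1.000e-04]
 [ 1.100e-03 -3.000e-04 -1.000e+00]] [ 0.48904833 -0.00682889  0.15136088]
plate c [550.8 -59.9] mean [551.2 -61.4] [36.6 59.9] 175.81
```

View pics/over.png

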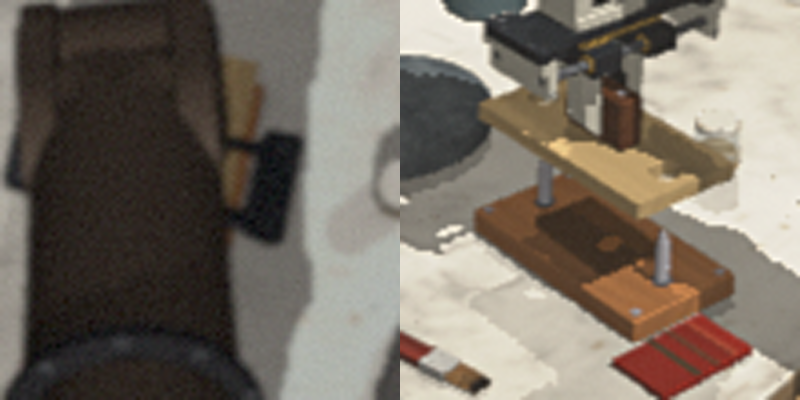

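The plate hangs level over the press. In the scene panel the near hole is at about (665,170), above the near pin tip at (662,235). I'll lower it to just above the tips and check the alignment.

Request:
arm_command --targets '[[[-0.002,0,0.012,0,0,0],[0,0,0.012,0,0,0],[0,0,0.008,0,0,0],[0,0,0,0,0,0],[0,0,0,0,0,0]]]'

```text
clock: 7.45
position: [0.4868, -0.0064, 0.1188]
ee_rot: [3.127, -0.303, 0.0]
force: [0.7, -0.1, -3.7]
width: 0.261
gripper_force: 35.0
```

Run:
```python
from h import *
s=grab('scene'); o=arm.observe(); p=o['position']; R=cv2.Rodrigues(o['ee_rot'])[0]; print(p,np.degrees(np.arctan2(R[1,0],R[0,0])))
Rc=np.array(s['rotation']); Rc=Rc if Rc.shape==(3,3) else cv2.Rodrigues(Rc)[0]
K=np.array([[s['fx'],0,s['cx']],[0,s['fy'],s['cy']],[0,0,1]])
im=cv2.resize(s['pixels'][150:260,260:370,::-1],(880//2*1+160,600),interpolation=2) 
S=np.array([600/110,600/110])
def draw(P,col):
    q=(np.array(P)-s['xyz'])@Rc@K.T; q=q[:,:2]/q[:,2:]; q=(q-[260,150]+.5)*S-.5
    for a in q: cv2.circle(im,tuple(int(round(t)) for t in a),3,col,-1); print(np.round(a))
h=p[2]-.0405+.014
draw([[*(p[:2]+R[:2,0]*k),h] for k in (.075,-.075)],(0,0,255))   # expected hole centres (top)
draw([[*(p[:2]+R[:2,0]*x+R[:2,1]*y),h] for x in(.1,-.1) for y in (.05,-.05)],(0,0,255))
c=np.array([.487,-.0068]); a=np.radians(-11.2); e=np.array([np.cos(a),np.sin(a)])
draw([[*(c+e*k),.072] for k in (.075,-.075)],(0,255,0))
n=np.array([-e[1],e[0]]); draw([[*(c+e*x+n*y),.022] for x in(.105,-.105) for y in (.055,-.055)],(0,255,0))
cv2.imwrite('pics/align.png',im)
```

```text
[ 0.48690342 -0.00637602  0.11895111] -11.075432682254046
[194. 196.]
[374. 309.]
[235. 151.]
[ 96. 206.]
[476. 297.]
[334. 362.]
[195. 227.]
[373. 341.]
[ 86. 312.]
[236. 250.]
[329. 483.]
[482. 408.]
```

View pics/align.png

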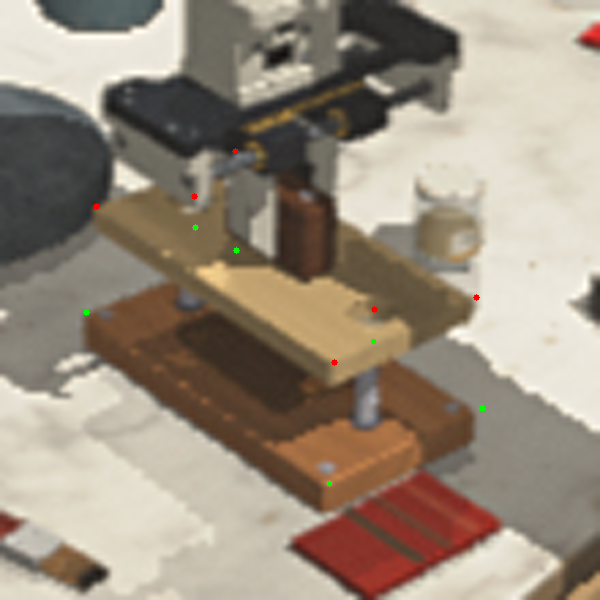

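The predicted plate corners and holes (red) and base corners and pins (green) match the image. The hole at about (373,312) sits straight above the pin, with errors of 1–2 mm against 7 mm of clearance. Lowering.

Request:
arm_command --targets '[[[0,0,0.005,0,0,0],[0,0,0.005,0,0,0],[0,0,0.005,0,0,0],[0,0,0.005,0,0,0],[0,0,0.005,0,0,0],[0,0,0.005,0,0,0],[0,0,0,0,0,0]]]'

```text
clock: 8.38
position: [0.4863, -0.0064, 0.0883]
ee_rot: [3.127, -0.303, -0.001]
force: [-0.2, 0.6, -3.1]
width: 0.256
gripper_force: 35.0
```

Request:
arm_command --targets '[[[0,0,0.004,0,0,0],[0,0,0.004,0,0,0],[0,0,0.003,0,0,0],[0,0,0.003,0,0,0],[0,0,0.0015,0,0,0],[0,0,0.001,0,0,0],[0,0,0,0,0,0]]]'

```text
clock: 9.25
position: [0.4866, -0.0064, 0.0722]
ee_rot: [3.127, -0.303, -0.0]
force: [0.4, -0.1, -3.3]
width: 0.261
gripper_force: 35.0
```

Request:
arm_command --targets '[[[0,0,0.001,0,0,0],[0,0,0.0005,0,0,0],[0,0,0,0,0,0],[0,0,0,0,0,0]]]'

```text
clock: 9.75
position: [0.4868, -0.0064, 0.0711]
ee_rot: [-3.127, 0.303, -0.001]
force: [-2.8, 0.3, 5.3]
width: 0.26
gripper_force: 35.0
```

Request:
arm_command --targets '[[[0,0,0,0,0,0],[0,0,0,0,0,0],[0,0,0,0,0,0],[0,0,0,0,0,0],[0,0,0,0,0,0],[0,0,0,0,0,0]]]' --jaw 0.06

```text
clock: 10.5
position: [0.4866, -0.0064, 0.0707]
ee_rot: [3.127, -0.303, -0.0]
force: [0.8, -0.4, -0.6]
width: 0.652
gripper_force: 0.0
```

Request:
arm_command --targets '[[[0,0,-0.01,0,0,0],[0,0,-0.02,0,0,0],[0,0,-0.03,0,0,0],[0,0,-0.04,0,0,0],[0,0,-0.04,0,0,0],[0,0,-0.03,0,0,0],[0,0,-0.01,0,0,0],[0,0,0,0,0,0]]]'

```text
clock: 11.5
position: [0.4867, -0.0064, 0.2509]
ee_rot: [-3.127, 0.303, -0.001]
force: [-0.8, 0.5, 0.2]
width: 0.657
gripper_force: 0.0
```

Run:
```python
from h import *
s=grab('scene')
cv2.imwrite('pics/fin.png',cv2.resize(s['pixels'][130:270,230:400,::-1],(720,593),interpolation=2))
P=cloud(s); q=P[150:260,260:370].reshape(-1,3)
a=np.radians(-11.1); d=q[:,:2]-[.487,-.0065]; x=d@[np.cos(a),np.sin(a)]; y=d@[-np.sin(a),np.cos(a)]
k=(abs(x)<.09)&(abs(y)<.04)&(abs(y)>.02)&(q[:,2]<.07)&(q[:,2]>.03)
A=np.c_[x[k],y[k],np.ones(k.sum())]; print(np.linalg.lstsq(A,q[k,2],rcond=None)[0],k.sum(),arm.observe()['clock'])
```

```text
[ 0.00168908 -0.00256985  0.04317368] 321 11.55
```

View pics/fin.png

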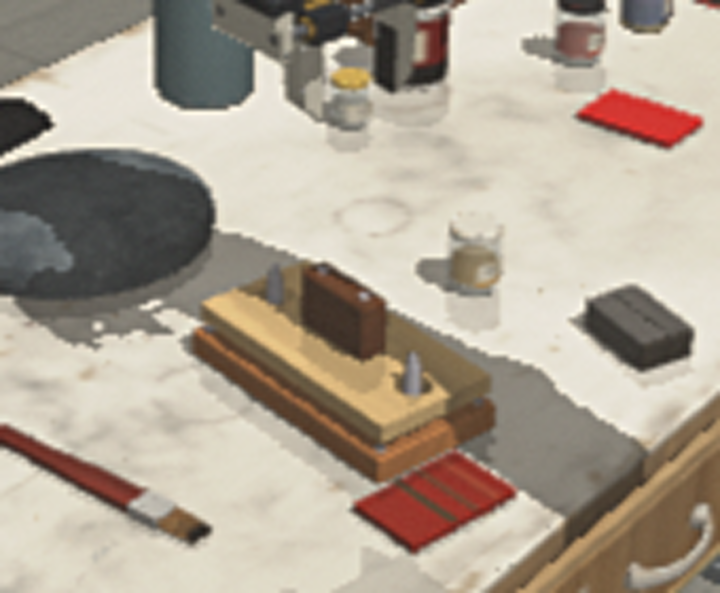

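The picture shows both pins through the holes, at about (275,285) and (412,370). The plate lies flat on the tile with its top at about 43 mm (44 expected) and a fitted slope under 0.003. The gripper is clear.

```bash
python3 -c "
from cell import arm
print(arm.sign_off())"
```

```text
the job is handed in; nothing more can be done
None
```

The long plate is on both guide pins and resting flat on the brown tile, released with the gripper clear; I never touched the short plate, and I handed the job in at about 11.6 s.

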